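Clamp a padlock for drilling with a heel wedge

ROBOT

A 7-joint arm with a two-finger parallel gripper is mounted at the origin on a cart in front of the work surface, level with it; the furniture and walls round the work are solid. World frame = base frame: x ahead of the robot, y to its left, z up, the work surface at z = 0. Lengths are in m, angles in rad, forces in N, time in s.
With the tool pointing down it reaches from about 0.425 to 0.875 m from the base axis. Payload 4.7 kg.
Tool frame: the origin (TCP) lies between the finger pads; the fingertips stand 19 mm ahead of it and the grasp point (between the pads) is the TCP; z points along the fingers, y is the line along which they close (so a half turn about z gives the same grasp; the last joint's range is limited). The gripper opens to 85 mm and grips with 20 to 120 N. Pads are 22 mm wide; open, the fingers measure 114 mm over their backs; the gripper's body (76 mm by 85 mm) begins 54 mm behind the grasp point. The pads swing forward as they close: fully open they stand 13 mm farther back than shut.
Start: joints at [-1.199, 0.321, -0.07, 1.45, 0.023, 1.371, -0.057], TCP at [0.228, 0.609, 0.212] pointing down, gripper open.
Joint ranges: [-2.86, 2.86], [-0.3, 2.09], [-1.38, 1.24], [0.06, 2.45], [-1.56, 4.7], [0.09, 2.05], [-2.69, 2.69]. Speed limits (rad/s): [2.57, 2.57, 3.14, 3.14, 3.14, 3.14, 3.14].

INTERFACE

Orientations are given as [roll, pitch, yaw] about the fixed x, y, z axes, in that order (R = Rz(yaw) Ry(pitch) Rx(roll)).
In Python, from bench import status, imaging, job gives the robot as it stands.
- The arm moves only by the shell command python3 -m inch [OPENING] [FORCE], which reads ROWS from standard input. ROWS is one flat JSON list of numbers that holds 1 to 8 rows one after another, with no inner brackets; each row has 6 numbers: dx, dy, dz in shares of the most that a row can go, 1 being 50 mm, then a rotation vector rx, ry, rz in units of 0.1 rad; each row shifts and turns the commanded pose from where the row before left it, along the tool's axes as they then stand; what a row does not reach is not made up. A row lasts 1/10 s, in which the tool goes at most 0.05 m and 0.15 rad, less where a joint would pass 70% of its speed; a pose out of reach is approached as far as the arm can. OPENING is the finger opening in m, set as the command begins (- or left out keeps the last). The fingers move at their own pace and stop on an object; FORCE is the grip in N (left out, the last holds). Time passes only in rows, so rows that do not move let the fingers close. It prints the time, the measured TCP pose, the force, the opening and the grip force at its end. Input that does not fit is refused with a message, and nothing moves.
- status.read_state(): the state, without advancing time (a new reading comes with each control period).
- imaging.grab_frame(name): name is "scene" or "top"; returns the picture (420x560x3 uint8, blue, green, red); there is no depth.
- imaging.get_calibration(name): a dict with "vertical_fov" (degrees; the focal length in pixels is half the picture's height over the tangent of half this angle, whatever the lens; pixels are square), "cx", "cy" (the principal point, pixels), "k1" (the pictures are not rectified: a ray, as slopes to the right and down, at radius r is drawn at 1 + k1 r^2 times it, then the intrinsics apply), "world_to_cam" (4x4, takes a point from world to camera coordinates). Camera axes: x right, y up, looking along -z (the intrinsics and any distortion apply to the point x, -y, -z); pixel columns grow to the right and rows downward; lengths in m; the calibration is good to about 2 mm. A picture is of the moment at which its call begins. get_calibration takes no time and is no camera call.
- job.job_done(): hands the job in; it is judged then, once.
The state is a dict: "time": time; "joint_positions": joint angles; "qd": joint speeds; "effort": joint torques, N m; "position": TCP position; "orientation": TCP orientation; "contact_force": force on the tool from outside, world axes, zero at the start; "ft_torque": the same for the moment, N m; "width": finger opening in m; "grasp_force": force on a finger pad.
Only numpy, scipy, OpenCV 4.12 (cv2) and the standard library are available. Lean on these libraries where they do the work, as an engineer would, in place of code of your own. Each camera call takes 0.05 s, during which the arm holds its last target. There are 200 camera calls.

TASK

The padlock lies in the nest of the drilling fixture. Swing the clamp strap round until it points straight over the padlock, then take the tapered steel wedge and push it thin end first under the strap's near end (the heel) until it jams tight, so that the strap's pressure screw grips the padlock. Push with firm hand force, about 20 N; do not drive it or press it down hard, and do not disturb the padlock in its nest or the other tools.

Things in the scene. Friction and masses are not known exactly. Their poses are not given: they have to be found in the camera images.
- fixture: Drilling fixture bolted to the bench: steel plate with two lengthwise grooves, 290 (x) x 150 (y) x 16 mm. Origin: centre of its underside, on the bench. Its x axis runs from the near apron, where the wedge goes in, to the far end, where a back rail and an end stop, 14 mm high, form the padlock's nest. Place and yaw vary.
- strap_swing (a joint): Turn of the clamp strap about the stud, rad. 0: straight along the fixture's x axis, nose over the padlock; positive: counter-clockwise from above. At the start it is swung aside by 0.5 to 1.0 rad. It stays where it is left (friction 0.12 N m) and swings clear above the padlock.
- stud (a point): Foot of the upright stud that carries the strap: on the plate's top face, on its centre line, 35 mm along x from the fixture's origin. Stud and hex nut reach 86 mm above the bench.
- strap: Dark steel clamp strap 180 x 32 x 14 mm, 94 mm of it on the heel side of the stud; a ball-ended pressure screw in its nose, 75 mm from the stud. Origin: stud axis, 18 mm above the plate; x from heel to nose. It rocks like a see-saw: free, a spring holds the screw 1 to 7 mm off the padlock; lifting the heel presses it down. To swing it, pinch the bar near the heel, 30 to 45 mm above the bench.
- strap_heel (a point): Middle of the underside of the round toe (10 mm thick) across the strap's heel end, 88 mm from the stud; axes as the strap's. Free, it stands about 12.5 mm above the plate; it must rise to 13.5 to 21.5 mm before the strap grips. How far differs from job to job, as the pressure screw is set by hand: it must be felt.
- wedge: Loose steel wedge, 118 x 28 mm, 0.36 kg: butt block 26 x 28 mm, 32 mm high, and a taper towards its +x. Origin: underside, under the butt's middle. Sloping top: 25 mm high at the butt, 12 mm at the tip (slope 0.14), the last 8 mm bevelled to 5 mm. Hold it across y at the butt. Pushed with about 20 N along the plate it jams with 18 to 70 mm of its taper past the heel toe, and stays.
- wedge_tip (a point): Middle of the lower edge of the wedge's thin end, 105 mm along x from the wedge's origin.
- padlock: Brass padlock lying flat in the nest, body 40 x 34 x 18 mm, shackle to the side. Origin: middle of the body's bottom face (the face oppopoint the shackle); its z axis lies along the fixture's -y, its x axis points up. Its thin body dents if clamped with more than 20 N. Not to be handled.
- packing_bar: Bystander: loose plain rectangular steel bar 118 x 28 x 22 mm, no taper; lies where the wedge might. Origin: underside, 13 mm from one end; x axis along it.
- t_driver: Bystander: loose T-handle driver, 114 x 72 x 16 mm.
- ring_spanner: Bystander: loose small spanner, 113 mm.
- tape_black: Bystander: loose black tape roll, 60 mm across, 18 mm high.
Not all that is in view belongs to the job. What is shaped like the wedge but purple is not meant.

How it is judged:
On the way, in this order (a step that is already met when the one before it is completed fails the run):
1. the strap is swung straight over the padlock (within 0.1 rad) (value of joint strap_swing between -0.1 and 0.1 rad), for 0.2 s.
2. the wedge's thin end is 12 mm or more under the heel (x of wedge_tip in the frame of strap_heel above 0.012 m and y of wedge_tip in the frame of strap_heel between -0.012 and 0.012 m), for 0.1 s.
At the end, for the whole second after the job is handed in: Let go, the wedge stays jammed 12 mm or more under the heel and within 12 mm of the strap's middle; the strap is within 0.1 rad of straight and presses the padlock with more than 6 N; the padlock lies flat in its nest, within about 5 mm of where it lay (all of step 1 and all of step 2 and x of padlock in the frame of fixture between 0.104 and 0.115 m and y of padlock in the frame of fixture between 0.01 and 0.022 m and angle between the x axis of padlock and the z axis of fixture, either way round below 0.07 rad and contact force between strap and padlock above 6 N and contact force between wedge and strap above 3 N and linear speed of wedge below 0.005 m/s); the robot touches nothing.
It fails at once if the wedge is forced: more than 45 N between wedge and plate (contact force between wedge and fixture_c0 above 45 N).
It fails at once if the wedge is forced: more than 20 N between strap and padlock (contact force between strap and padlock above 20 N).
It fails at once if the padlock is shifted by 8 mm (distance of padlock from where it was at the start of the episode above 0.008 m).
It fails at once if a bystander is moved by 30 mm (distance of any of packing_bar, t_driver, ring_spanner, tape_black from where it was at the start of the episode above 0.03 m).
It also fails if it takes over 61 s, if anything falls off the work surface, if the arm or the gripper's body presses on something with over 40 N, if the wrist force passes 120 N, or if a joint passes its speed limit or range.

## Working session

There is one attempt and no reset: what is moved stays moved. The work goes in short steps, Python scripts to look and compute and a shell command to move; the robot and the scene stay as the last step left them, time stands still between calls to the robot, and variables do not carry over. Pictures are saved under pics/ and viewed, at most 10 in all, crops included, and the job is handed in when it is done.

```bash
mkdir -p pics; cat > h.py <<'E'
import numpy as np, cv2
from bench import status, imaging, job
from scipy.spatial.transform import Rotation as R
def cal(n):
    c=imaging.get_calibration(n); f=210/np.tan(np.radians(c["vertical_fov"])/2); return c,f,np.array(c["world_to_cam"])
def proj(n,p):
    c,f,T=cal(n); q=T[:3,:3]@np.array(p)+T[:3,3]; u=np.array([q[0],-q[1]])/-q[2]
    u=u*(1+c["k1"]*(u@u)); return np.array([c["cx"],c["cy"]])+f*u
def back(n,px,z):
    c,f,T=cal(n); d=(np.array(px,float)-[c["cx"],c["cy"]])/f; u=d.copy()
    for _ in range(30): u=d/(1+c["k1"]*(u@u))
    r=T[:3,:3].T@np.array([u[0],-u[1],-1]); o=-T[:3,:3].T@T[:3,3]
    return o+r*(z-o[2])/r[2]
def st():
    s=status.read_state(); print(s["time"],np.round(s["position"],4),np.round(s["orientation"],3),np.round(s["contact_force"],1),s["width"],s["grasp_force"]); return s
E
python3 - <<'E'
from h import *
for n in("top","scene"):
    cv2.imwrite(f"pics/{n}0.png",imaging.grab_frame(n)); c,f,T=cal(n); print(n,c["cx"],c["cy"],c["k1"],f,-T[:3,:3].T@T[:3,3])
s=st()
print(s)
E
```

```text
top 274.2729347989836 209.30013379835117 -0.05389113107311059 451.8478300348993 [ 0.2843943  -0.07915643  1.41667672]
scene 275.84423957715586 217.32260319604282 -0.04813456306486317 498.43914733556755 [-0.27027214 -0.8864349   0.84246123]
0.1 [0.2275 0.6083 0.2112] [-3.14   0.     2.784] [-0.1 -0.2 -0.8] 0.08542189934598138 0.0
{'time': 0.1, 'joint_positions': array([-1.1988894 ,  0.32176679, -0.07009302,  1.45155686,  0.02258685,
        1.37081161, -0.05688364]), 'qd': array([-0.00043966, -0.00211502, -0.00038219, -0.00132877, -0.00136822,
       -0.00044787,  0.00098955]), 'effort': array([-6.96911920e-04, -4.94879794e+01, -3.84219093e-01, -3.15211594e+01,
        1.29775968e-02,  7.49729457e-03,  2.31311230e-05]), 'position': array([0.22749818, 0.60833124, 0.2112194 ]), 'orientation': array([-3.13983873e+00,  7.84397684e-05,  2.78383536e+00]), 'contact_force': array([-0.12602916, -0.16876795, -0.8179793 ]), 'ft_torque': array([-0.00153874,  0.01048646, -0.01158015]), 'grasp_force': 0.0, 'width': 0.08542189934598138}
```

View pics/top0.png

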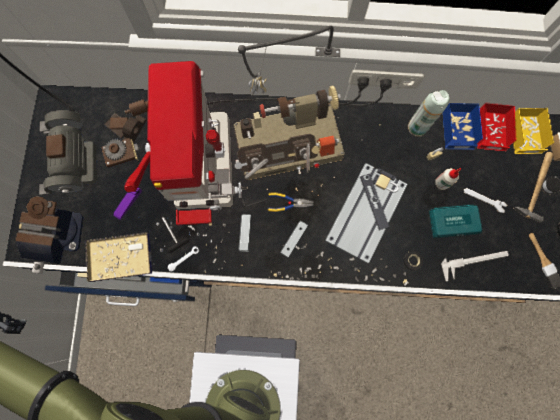

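View pics/scene0.png

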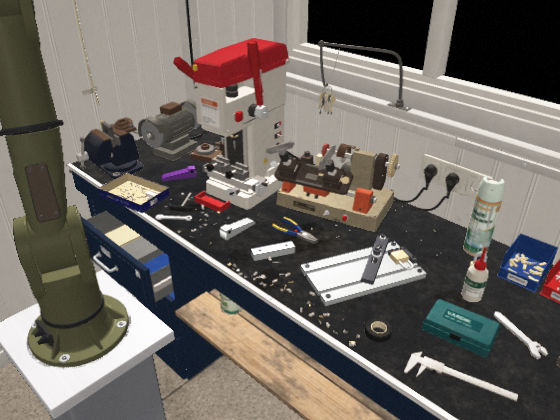

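The top view shows the fixture at about (367,210) with the strap swung aside. There are two grey bars, at (245,232) and (295,239), one the wedge and the other the packing bar. The purple wedge at (125,205) is not meant. I'll enlarge to tell the bars apart.

```bash
python3 - <<'E'
from h import *
t=cv2.imread("pics/top0.png"); s=cv2.imread("pics/scene0.png")
a=cv2.resize(s[200:270,205:305],(800,560),interpolation=cv2.INTER_CUBIC)
cv2.imwrite("pics/c1.png",a)
b=cv2.resize(t[150:270,230:420],(798,504),interpolation=cv2.INTER_CUBIC)
cv2.imwrite("pics/c2.png",b)
E
```

```text
(no output)
```

View pics/c1.png

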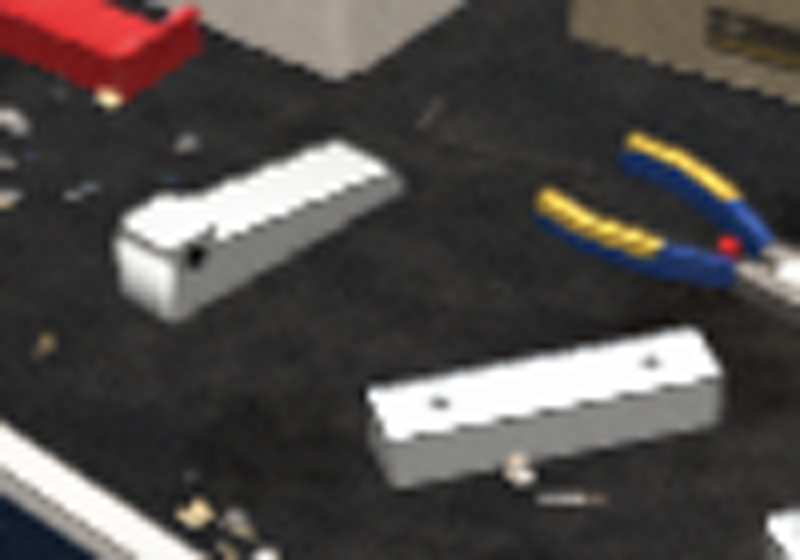

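View pics/c2.png

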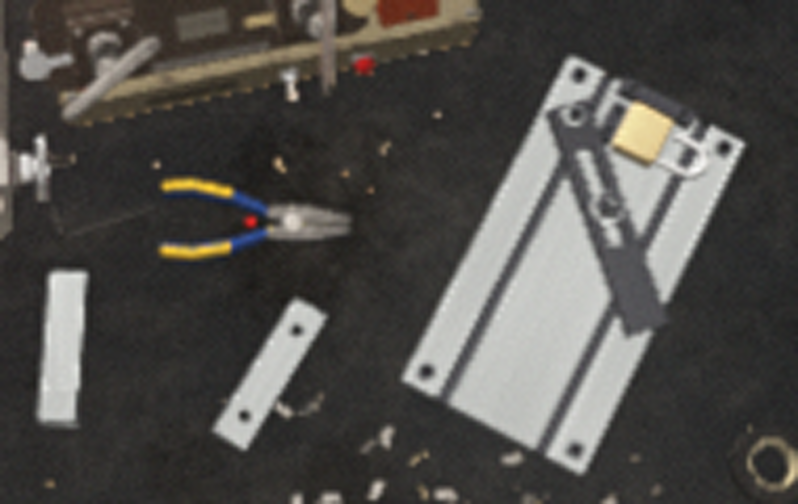

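In the crop, the left bar has a raised butt block at its near end and a slope down to a thin far end: that is the wedge (top image about (245,232), butt at the lower end). The bar with two holes at (295,239) is level, so it is the packing bar. Now the measurements.

```bash
python3 - <<'E'
from h import *
def m(x,y): return ((x+.5)/4.2-.5+230,(y+.5)/4.2-.5+150)
B=lambda x,y,z: back("top",m(x,y),z)
F=[B(*p,.016) for p in [(572,57),(745,145),(583,473),(403,378)]]  # TL TR BR BL
print("fix",np.round(F,4)); TL,TR,BR,BL=F
print("L",np.linalg.norm(TL-BL),np.linalg.norm(TR-BR),"W",np.linalg.norm(TL-TR),np.linalg.norm(BL-BR))
c=np.mean(F,0); d=(TL+TR-BL-BR); w=(TL-TR+BL-BR); y1=np.arctan2(d[1],d[0]); y2=np.arctan2(w[1],w[0])-np.pi/2
print("c",c,"yaw",y1,y2)
y=y1;u=np.array([np.cos(y),np.sin(y),0]);print("stud",c+.035*u, "nut",B(608,208,.084))
h=[B(*p,.042) for p in[(630,335),(667,318),(548,115),(590,103)]];print("strap",np.round(h,4))
hm=(h[0]+h[1])/2; nm=(h[2]+h[3])/2; e=nm-hm;print("len",np.linalg.norm(e),"swing",np.arctan2(e[1],e[0])-y,hm)
W=[B(*p,z) for p,z in[((50,271),.012),((88,272),.012),((76,427),.032),((38,422),.032)]];print("wedge",np.round(W,4))
t=(W[0]+W[1])/2;b=(W[2]+W[3])/2;e=t-b;print("len",np.linalg.norm(e),"yaw",np.arctan2(e[1],e[0]),"butt end",b)
print("lock",B(643,130,.034), "exp",c+.11*u)
# scene check: project corners
for p in F+W+h[:2]: print(np.round(proj("scene",p),1),end=' ')
E
```

```text
fix [[ 0.7736 -0.3458  0.016 ]
 [ 0.711  -0.4806  0.016 ]
 [ 0.4511 -0.3597  0.016 ]
 [ 0.5139 -0.2239  0.016 ]]
L 0.28689567525063625 0.28668348502551994 W 0.1485804670635425 0.14960687179627216
c [ 0.61238917 -0.35251475  0.016     ] yaw -0.437168196500556 -0.434082229459662
stud [ 0.64409757 -0.36733289  0.016     ] nut [ 0.63635066 -0.3609411   0.084     ]
strap [[ 0.5519 -0.3874  0.042 ]
 [ 0.5663 -0.4147  0.042 ]
 [ 0.7172 -0.3234  0.042 ]
 [ 0.7287 -0.3551  0.042 ]]
len 0.17513722176829308 swing 0.7976388185057437 [ 0.5590753  -0.40105713  0.042     ]
wedge [[0.5798 0.0456 0.012 ]
 [0.5808 0.0168 0.012 ]
 [0.4601 0.0157 0.032 ]
 [0.4621 0.0438 0.032 ]]
len 0.12091148100091373 yaw 0.01236349848188588 butt end [0.46110241 0.02976104 0.032     ]
lock [ 0.71242632 -0.3974614   0.034     ] exp [ 0.71204414 -0.39908607  0.016     ]
[393.6 241.3] [424.8 273.1] [324.9 301. ] [299.9 264.4] [247.5 216.6] [254.4 220.1] [223.8 231.5] [217.9 227.3] [360.1 278.2] [372.7 280.4]
```

```bash
python3 - <<'E'
from h import *
s=cv2.imread("pics/scene0.png")
cv2.imwrite("pics/c3.png",cv2.resize(s[225:305,295:430],(797,472),interpolation=cv2.INTER_CUBIC))
E
```

```text
(no output)
```

View pics/c3.png

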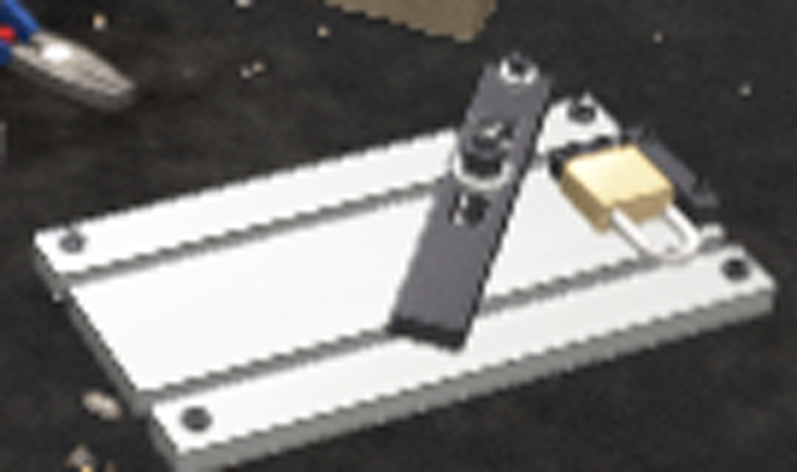

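The scene crop agrees with the top-camera fix: left plate corner (301,265) against (300,264) predicted, and heel corners within 3 px, with the heel slightly lower. I now turn the tool partway and check the drill press's clearance.

The rows are not in the units I measure in: shifts go in shares of 50 mm and turns go in units of 0.1 rad. I convert before sending: 0.15 rad is 1.5.

```bash
echo '[0, 0, 0, 0, 0, 1.5, 0, 0, 0, 0, 0, 1.5, 0, 0, 0, 0, 0, 1.5, 0, 0, 0, 0, 0, 1.5, 0, 0, 0, 0, 0, 1.5, 0, 0, 0, 0, 0, 1.5, 0, 0, 0, 0, 0, 1.5, 0, 0, 0, 0, 0, 1.5]' | python3 -m inch 0.065 40
python3 - <<'E'
from h import *
for p,z in [((235,200),.03),((180,207),.03),((130,190),.25),((200,205),.4),((210,222),.03),((150,240),.03),((176,205),.4)]: print(p,np.round(back("top",p,z),3))
E
```

```text
time: 0.9
position: [0.2275, 0.6085, 0.2115]
orientation: [-3.141, 0.001, 1.578]
contact_force: [0.4, 0.0, -0.9]
width: 0.0653
grasp_force: 0.0
(235, 200) [0.62  0.068 0.03 ]
(180, 207) [0.587 0.24  0.03 ]
(130, 190) [0.577 0.33  0.25 ]
(200, 205) [0.514 0.109 0.4  ]
(210, 222) [0.545 0.141 0.03 ]
(150, 240) [0.476 0.322 0.03 ]
(176, 205) [0.51  0.165 0.4  ]
```

```bash
echo '[-0.9, 0.4, 0, 0, 0, 0, -0.9, 0.4, 0, 0, 0, 0, -0.9, 0.4, 0, 0, 0, 0, -0.9, 0.4, 0, 0, 0, 0, -0.9, 0.4, 0, 0, 0, 0, -0.9, 0.4, 0, 0, 0, 0, -0.9, 0.4, 0, 0, 0, 0, -0.9, 0.4, 0, 0, 0, 0]' | python3 -m inch
echo '[-0.9, 0.2, 0, 0, 0, 0, -0.9, 0.2, 0, 0, 0, 0, -0.9, 0.2, 0, 0, 0, 0, -0.9, 0.2, 0, 0, 0, 0, -0.9, 0.2, 0, 0, 0, 0, -0.9, 0.2, 0, 0, 0, 0, -0.9, 0.2, 0, 0, 0, 0, -0.9, 0.2, 0, 0, 0, 0]' | python3 -m inch
echo '[-0.9, 0.2, 0, 0, 0, 1.5, -0.9, 0, 0, 0, 0, 1.5, -0.9, 0, 0, 0, 0, 1.5, -0.8, 0, 0, 0, 0, 1.5, 0, 0, 0, 0, 0, 1.5, 0, 0, 0, 0, 0, 1.5, 0, 0, 0, 0, 0, 1.5, 0, 0, 0, 0, 0, 1.5]' | python3 -m inch
```

```text
time: 1.7
position: [0.3926, 0.2489, 0.212]
orientation: [-3.141, -0.0, 1.584]
contact_force: [0.2, 1.1, 0.1]
width: 0.0653
grasp_force: 0.0
time: 2.5
position: [0.4768, -0.1098, 0.2122]
orientation: [3.141, -0.001, 1.584]
contact_force: [1.7, -0.6, -0.0]
width: 0.0653
grasp_force: 0.0
time: 3.3
position: [0.4514, -0.2767, 0.2119]
orientation: [-3.141, 0.0, 0.377]
contact_force: [-0.4, 0.5, 0.2]
width: 0.0651
grasp_force: 0.0
```

Converted, 0.017 m is 0.34, 0.04 m is 0.8, 0.017 rad is 0.17.

```bash
echo '[0.34, 0.77, 0, 0, 0, 0.17, 0.34, 0.77, 0, 0, 0, 0, 0.33, 0.77, 0, 0, 0, 0, 0.33, 0.78, 0, 0, 0, 0, 0, 0, 0.8, 0, 0, 0, 0, 0, 0.6, 0, 0, 0, 0, 0, 0.4, 0, 0, 0, 0, 0, 0.2, 0, 0, 0]' | python3 -m inch
python3 -c "
from h import *
a=imaging.grab_frame('scene');b=imaging.grab_frame('top')
cv2.imwrite('pics/c4.png',np.hstack([cv2.resize(a[195:305,310:430],(400,367)),cv2.resize(b[150:270,330:410],(245,367))]))"
```

```text
time: 4.1
position: [0.5692, -0.3954, 0.1091]
orientation: [-3.138, 0.003, 0.367]
contact_force: [-0.7, -0.3, -0.1]
width: 0.0651
grasp_force: 0.0
```

View pics/c4.png

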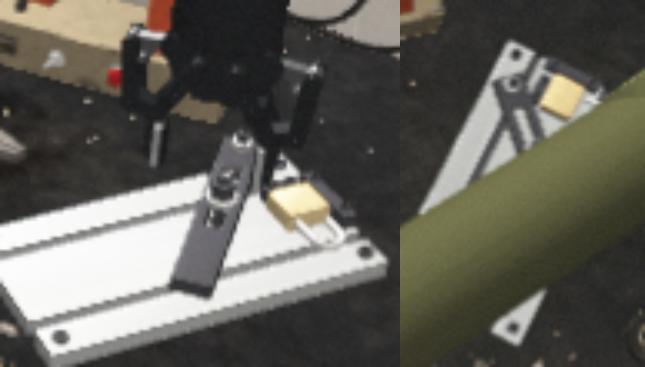

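The fingers straddle the bar near its heel (scene crop about (200,280)), so I go down.

Converted, 0.02 m is 0.4, 0.017 m is 0.34.

```bash
echo '[0, 0, 0.4, 0, 0, 0, 0, 0, 0.4, 0, 0, 0, 0, 0, 0.34, 0, 0, 0, 0, 0, 0.18, 0, 0, 0, 0, 0, 0, 0, 0, 0]' | python3 -m inch
echo '[0, 0, 0, 0, 0, 0, 0, 0, 0, 0, 0, 0, 0, 0, 0, 0, 0, 0, 0, 0, 0, 0, 0, 0, 0, 0, 0, 0, 0, 0]' | python3 -m inch 0.028 30
```

```text
time: 4.7
position: [0.5699, -0.396, 0.0454]
orientation: [-3.14, 0.001, 0.367]
contact_force: [-0.5, -0.7, 0.3]
width: 0.0652
grasp_force: 0.0
time: 5.2
position: [0.5704, -0.3966, 0.0465]
orientation: [3.141, -0.0, 0.367]
contact_force: [-0.2, 0.1, 0.9]
width: 0.0281
grasp_force: 0.0
```

```bash
echo '[0, 0, 0, 0, 0, 0, 0, 0, 0, 0, 0, 0, 0, 0, 0, 0, 0, 0]' | python3 -m inch 0.01 30
python3 -c "
from h import *
a=imaging.grab_frame('scene');s=st()
for p in (s['position'],s['position']+[0,0,-.019]): print(proj('scene',p))
cv2.imwrite('pics/c5.png',cv2.resize(a[195:305,310:430],(600,550),interpolation=cv2.INTER_CUBIC))"
```

```text
time: 5.5
position: [0.5703, -0.3965, 0.0462]
orientation: [-3.142, -0.0, 0.367]
contact_force: [0.7, 0.4, 0.4]
width: 0.0099
grasp_force: 0.0
5.55 [ 0.5702 -0.3965  0.0462] [-3.142 -0.     0.367] [0.7 0.8 0.1] 0.01014577528365532 0.0
[367.64788404 275.00878958]
[366.84560256 280.8738486 ]
```

View pics/c5.png

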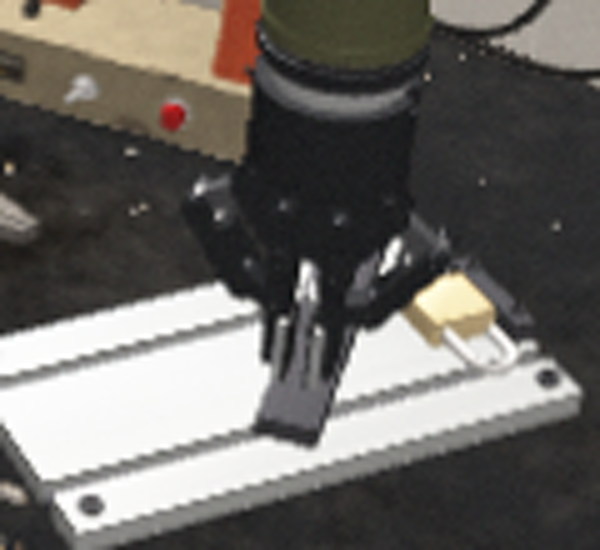

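The finger tips end on top of the strap at about crop (300,388), so they haven't gone round it. I open them and go lower in small steps, watching the force.

```bash
echo '[0, 0, 0, 0, 0, 0, 0, 0, 0, 0, 0, 0, 0, 0, 0, 0, 0, 0, 0, 0, 0.06, 0, 0, 0, 0, 0, 0.06, 0, 0, 0, 0, 0, 0, 0, 0, 0]' | python3 -m inch 0.06 30
echo '[0, 0, 0, 0, 0, 0, 0, 0, 0, 0, 0, 0, 0, 0, 0, 0, 0, 0, 0, 0, 0, 0, 0, 0, 0, 0, 0, 0, 0, 0]' | python3 -m inch 0.02 30
```

```text
time: 6.15
position: [0.5699, -0.3961, 0.0394]
orientation: [-3.141, 0.001, 0.367]
contact_force: [-0.9, 0.2, 1.1]
width: 0.0599
grasp_force: 0.0
time: 6.65
position: [0.5703, -0.3965, 0.0403]
orientation: [3.142, -0.0, 0.367]
contact_force: [-0.3, -1.4, -0.1]
width: 0.0198
grasp_force: 0.0
```

```bash
python3 - <<'E'
from h import *
ps=np.array([.5692,-.3954,.1091]); psi=.367; y=np.array([np.sin(psi),-np.cos(psi),0]); x=np.array([np.cos(psi),np.sin(psi),0])
for dz in (0,-.01,-.019): print(dz,[np.round(proj("scene",ps+[0,0,dz]+s*y*.036),1) for s in(1,-1)])
a=imaging.grab_frame("scene"); b=imaging.grab_frame("top"); s=st()
print(proj("scene",s["position"]), proj("scene",s["position"]-[0,0,.019]))
cv2.imwrite("pics/c6.png",cv2.resize(a[240:300,330:410],(800,600),interpolation=cv2.INTER_CUBIC)); cv2.imwrite("pics/t6.png",b)
E
```

```text
0 [array([384.6, 258.4]), array([355.2, 251.3])]
-0.01 [array([384.1, 261.7]), array([354.8, 254.6])]
-0.019 [array([383.6, 264.7]), array([354.5, 257.5])]
6.75 [ 0.5703 -0.3965  0.0403] [ 3.142 -0.     0.367] [-0.5 -0.1  0.2] 0.019632916456835826 0.0
[367.41833686 276.84007367] [366.61978495 282.67349095]
```

View pics/c6.png

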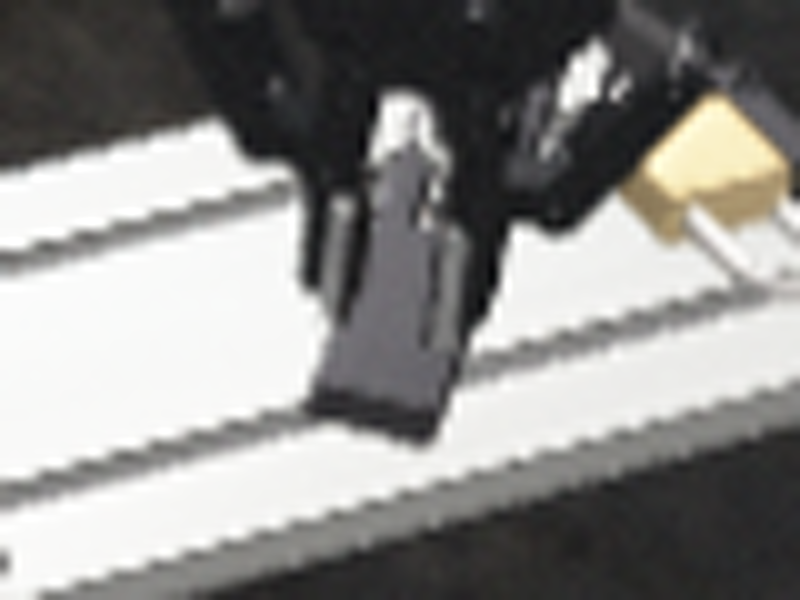

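The pads end on the strap's top face, at crop (335,325) and (450,350). They are about 8 px, or 25–30 mm, higher than the state implies. I feel downward with the fingers nearly closed to find the real tip height.

Converted, 0.002 m is 0.04.

```bash
echo '[0, 0, 0.04, 0, 0, 0, 0, 0, 0.04, 0, 0, 0, 0, 0, 0, 0, 0, 0]' | python3 -m inch
echo '[0, 0, 0.04, 0, 0, 0, 0, 0, 0.04, 0, 0, 0, 0, 0, 0, 0, 0, 0]' | python3 -m inch
```

```text
time: 7.05
position: [0.57, -0.3962, 0.0357]
orientation: [-3.141, 0.0, 0.367]
contact_force: [0.8, -0.4, -0.2]
width: 0.0201
grasp_force: 0.0
time: 7.35
position: [0.5701, -0.3963, 0.0318]
orientation: [-3.141, 0.0, 0.367]
contact_force: [-0.7, -0.0, -0.7]
width: 0.0204
grasp_force: 0.0
```

Converted, 0.002 m is 0.04.

```bash
echo '[0, 0, 0.04, 0, 0, 0, 0, 0, 0.04, 0, 0, 0, 0, 0, 0, 0, 0, 0]' | python3 -m inch
echo '[0, 0, 0.04, 0, 0, 0, 0, 0, 0.04, 0, 0, 0, 0, 0, 0, 0, 0, 0]' | python3 -m inch
```

```text
time: 7.65
position: [0.5701, -0.3963, 0.0278]
orientation: [-3.141, 0.0, 0.367]
contact_force: [0.0, 0.6, 0.0]
width: 0.0202
grasp_force: 0.0
time: 7.95
position: [0.5704, -0.3969, 0.0251]
orientation: [3.141, -0.0, 0.367]
contact_force: [-1.9, 1.7, 6.2]
width: 0.0199
grasp_force: 2.8
```

```bash
python3 - <<'E'
from h import *
print(back("scene",(369.2,273.7),.0568), back("scene",(363.5,272.5),.0568), back("scene",(375,275),.0568), "vs .5703 -.3965")
print(back("scene",(373.8,249),.1091+.0165+.008),"vs .5692 -.3954")
# strap top surface points in scene: heel corners
print(back("scene",(361,280.5),.040),back("scene",(373.2,283.7),.040))
# hand corners in c6 top face
print(back("scene",(330+320/10,240+385/10),.041),back("scene",(330+440/10,240+412/10),.041))
E
```

```text
[ 0.56576273 -0.40287968  0.0568    ] [ 0.55983946 -0.39010462  0.0568    ] [ 0.5715063  -0.41597801  0.0568    ] vs .5703 -.3965
[ 0.56635597 -0.40569191  0.1336    ] vs .5692 -.3954
[ 0.54823303 -0.39296749  0.04      ] [ 0.55911498 -0.4215038   0.04      ]
[ 0.55507182 -0.39093759  0.041     ] [ 0.56714698 -0.41818143  0.041     ]
```

The strap top is felt at a reported z of 0.0255, so the tips really stand at reported z + 0.0165. That is about 35 mm higher than nominal, and it agrees with the picture. Horizontally the state and the pictures agree. I correct for this, straddle the bar and pinch.

Converted, 0.01 m is 0.2, -0.006 m is -0.12.

```bash
echo '[0, 0, -0.12, 0, 0, 0, 0, 0, 0, 0, 0, 0, 0, 0, 0, 0, 0, 0, 0, 0, 0, 0, 0, 0, 0, 0, 0.2, 0, 0, 0, 0, 0, 0.12, 0, 0, 0, 0, 0, 0.12, 0, 0, 0, 0, 0, 0, 0, 0, 0]' | python3 -m inch 0.06 30
echo '[0, 0, 0, 0, 0, 0, 0, 0, 0, 0, 0, 0, 0, 0, 0, 0, 0, 0, 0, 0, 0, 0, 0, 0, 0, 0, 0, 0, 0, 0]' | python3 -m inch 0.02 30
```

```text
time: 8.75
position: [0.5695, -0.3958, 0.0066]
orientation: [-3.14, 0.001, 0.367]
contact_force: [-0.0, 0.1, 0.3]
width: 0.0599
grasp_force: 0.0
time: 9.25
position: [0.5702, -0.3965, 0.0085]
orientation: [-3.141, -0.0, 0.367]
contact_force: [-0.7, 1.0, 1.9]
width: 0.0312
grasp_force: 35.2
```

```bash
echo '[0.008, -0.162, 0, 0, 0, 1, 0.008, -0.162, 0, 0, 0, 1, 0.008, -0.162, 0, 0, 0, 1, 0.008, -0.162, 0, 0, 0, 1, 0.008, -0.162, 0, 0, 0, 1, 0.008, -0.162, 0, 0, 0, 1, 0.008, -0.162, 0, 0, 0, 1, 0.008, -0.162, 0, 0, 0, 1]' | python3 -m inch
echo '[0, 0, 0, 0, 0, 0, 0, 0, 0, 0, 0, 0]' | python3 -m inch
```

```text
time: 10.05
position: [0.5718, -0.3323, 0.0083]
orientation: [-3.141, 0.002, -0.437]
contact_force: [-2.1, 2.3, 2.1]
width: 0.0313
grasp_force: 35.4
time: 10.25
position: [0.5716, -0.3326, 0.0082]
orientation: [-3.141, 0.002, -0.431]
contact_force: [-4.1, 4.4, 4.5]
width: 0.031
grasp_force: 35.4
```

Converted, -0.045 m is -0.9, -0.015 m is -0.3, -0.15 rad is -1.5.

```bash
echo '[0, 0, 0, 0, 0, 0, 0, 0, 0, 0, 0, 0, 0, 0, 0, 0, 0, 0, 0, 0, -0.3, 0, 0, 0, 0, 0, -0.9, 0, 0, 0, 0, 0, -0.9, 0, 0, -1.5, 0, 0, -0.9, 0, 0, -1.5, 0, 0, 0, 0, 0, -1.5]' | python3 -m inch 0.06
echo '[-0.24, -0.9, 0, 0, 0, 0, -0.24, -0.9, 0, 0, 0, 0, -0.24, -0.9, 0, 0, 0, 0, -0.24, -0.9, 0, 0, 0, 0, -0.24, -0.9, 0, 0, 0, 0, -0.24, -0.9, 0, 0, 0, 0, -0.24, -0.9, 0, 0, 0, 0, -0.24, -0.9, 0, 0, 0, 0]' | python3 -m inch
python3 -c "
from h import *
b=imaging.grab_frame('top');a=imaging.grab_frame('scene');cv2.imwrite('pics/t7.png',b)
cv2.imwrite('pics/c7.png',np.hstack([cv2.resize(a[205:245,200:250],(400,320),interpolation=cv2.INTER_CUBIC),cv2.resize(b[155:270,320:420],(400,460),interpolation=cv2.INTER_CUBIC)[:320]]) if 0 else np.vstack([cv2.resize(b[155:270,325:415],(400,511),interpolation=cv2.INTER_CUBIC)]))"
```

```text
time: 11.05
position: [0.5748, -0.3372, 0.1667]
orientation: [3.135, -0.01, 0.022]
contact_force: [-0.2, 0.1, -1.3]
width: 0.06
grasp_force: 0.0
time: 11.85
position: [0.47, 0.0263, 0.1591]
orientation: [-3.138, -0.002, 0.016]
contact_force: [1.4, 0.1, -0.6]
width: 0.0602
grasp_force: 0.0
```

View pics/c7.png

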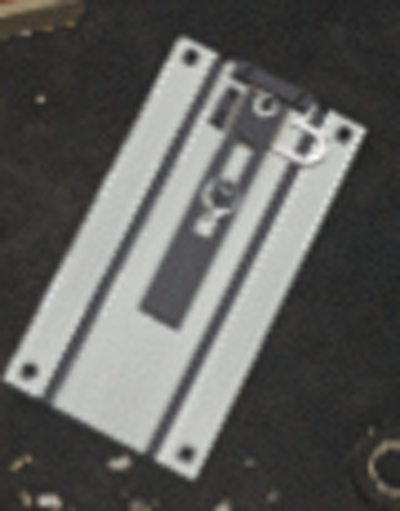

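The strap lies straight over the padlock, with its heel at crop (160,320), parallel to the plate's edges. Now the wedge: down to just above it, then slowly.

```bash
python3 -c "
from h import *
m=lambda x,y:((x+.5)/4.444-.5+325,(y+.5)/4.444-.5+155)
B=lambda x,y,z:back('top',m(x,y),z)
h=B(160,320,.039);n=B(261,96,.041);print('heel',h,'screw',n,np.arctan2(*(n-h)[1::-1]))
h=[B(140,312,.039),B(180,328,.039)];print(h)
print('edges',[np.arctan2(*(B(*p,.016)-B(*q,.016))[1::-1]) for p,q in (((181,37),(4,380)),((366,128),(195,480)))])
"
echo '[0.08, -0.07, 0.6, 0, 0, 0, 0, 0, 0.8, 0, 0, 0, 0, 0, 0.6, 0, 0, 0, 0, 0, 0.4, 0, 0, 0, 0, 0, 0.2, 0, 0, 0, 0, 0, 0.1, 0, 0, 0, 0, 0, 0, 0, 0, 0]' | python3 -m inch
echo '[0, 0, 0.1, 0, 0, 0, 0, 0, 0.1, 0, 0, 0, 0, 0, 0.08, 0, 0, 0, 0, 0, 0, 0, 0, 0]' | python3 -m inch
```

```text
heel [ 0.5575328  -0.32878666  0.039     ] screw [ 0.72485051 -0.39775366  0.041     ] -0.3909722376987942
[array([ 0.56236336, -0.31466172,  0.039     ]), array([ 0.55270842, -0.34289556,  0.039     ])]
edges [np.float64(-0.43101383476978616), np.float64(-0.429147691676327)]
time: 12.65
position: [0.4747, 0.0281, 0.0237]
orientation: [-3.142, -0.001, 0.016]
contact_force: [-0.1, 0.5, 1.0]
width: 0.0604
grasp_force: 0.0
time: 13.05
position: [0.4739, 0.0286, 0.0089]
orientation: [-3.142, 0.001, 0.017]
contact_force: [-0.0, -0.2, -0.8]
width: 0.06
grasp_force: 0.0
```

Converted, 0.005 m is 0.1, 0.003 m is 0.06.

```bash
echo '[0, 0, 0.1, 0, 0, 0, 0, 0, 0.1, 0, 0, 0, 0, 0, 0.06, 0, 0, 0, 0, 0, 0, 0, 0, 0]' | python3 -m inch
echo '[0, 0, 0, 0, 0, 0, 0, 0, 0, 0, 0, 0, 0, 0, 0, 0, 0, 0, 0, 0, 0, 0, 0, 0, 0, 0, 0, 0, 0, 0]' | python3 -m inch 0.015 60
```

```text
time: 13.45
position: [0.4737, 0.0284, -0.0043]
orientation: [3.141, 0.001, 0.017]
contact_force: [0.0, -0.6, 0.2]
width: 0.06
grasp_force: 0.0
time: 13.95
position: [0.4745, 0.0291, -0.0033]
orientation: [-3.14, -0.0, 0.017]
contact_force: [-1.4, 0.8, 5.8]
width: 0.0264
grasp_force: 59.5
```

Both the strap and the wedge are gripped as expected: 26.4 mm on the 28 mm butt. I lift, carry it over and turn it to the fixture's yaw of −0.432.

```bash
echo '[0, 0, -0.2, 0, 0, 0, 0, 0, -0.6, 0, 0, 0, 0, 0, -0.8, 0, 0, 0, -0.06, 0.4, 0, 0, 0, 0, -0.12, 0.8, 0, 0, 0, 0, -0.12, 0.8, 0, 0, 0, 0, -0.12, 0.8, 0, 0, 0, 0, -0.12, 0.8, 0, 0, 0, 0]' | python3 -m inch
echo '[-0.12, 0.8, 0, 0, 0, 0, -0.12, 0.8, 0, 0, 0, 0, -0.08, 0.8, 0, 0, 0, 0, 0, 0, 0, 0, 0, 1.5, 0, 0, 0, 0, 0, 1.5, 0, 0, 0, 0, 0, 1.5, 0, 0, 0, 0, 0, 0, 0, 0, 0, 0, 0, 0]' | python3 -m inch
python3 - <<'E'
from h import *
s=st(); p=s["position"]; y=s["orientation"][2]
t=np.array([.4361,-.2709]); d=t-p[:2]; print("tool dx dy",d@[np.cos(y),np.sin(y)],d@[np.sin(y),-np.cos(y)],"dyaw rz",y+.432)
E
```

```text
time: 14.75
position: [0.4483, -0.1538, 0.0754]
orientation: [-3.14, 0.001, 0.016]
contact_force: [1.6, 0.1, -4.2]
width: 0.0263
grasp_force: 60.3
time: 15.55
position: [0.4351, -0.2723, 0.0755]
orientation: [3.141, 0.001, -0.43]
contact_force: [0.1, -0.4, -2.8]
width: 0.0264
grasp_force: 60.5
15.55 [ 0.4351 -0.2723  0.0755] [ 3.141e+00  1.000e-03 -4.300e-01] [ 0.1 -0.4 -2.8] 0.02635297524241295 60.472755432128906
tool dx dy 0.00031992743830888204 -0.001686538071025927 dyaw rz 0.001566361295982921
```

Converted, 0.02 m is 0.4, 0.012 m is 0.24.

```bash
echo '[0, -0.034, 0.4, 0, 0, 0, 0, 0, 0.4, 0, 0, 0, 0, 0, 0.24, 0, 0, 0, 0, 0, 0.12, 0, 0, 0, 0, 0, 0, 0, 0, 0]' | python3 -m inch
python3 - <<'E'
from h import *
a=imaging.grab_frame("scene");b=imaging.grab_frame("top");s=st();y=s["orientation"][2];u=np.array([np.cos(y),np.sin(y),0])
o=s["position"]*[1,1,0]+[0,0,s["position"][2]+.0033]
print("tip exp scene",proj("scene",o+.105*u),"top",proj("top",o+.105*u))
cv2.imwrite("pics/c8.png",np.hstack([cv2.resize(a[230:310,285:365],(440,440),interpolation=cv2.INTER_CUBIC),cv2.resize(b[190:270,315:380],(357,440),interpolation=cv2.INTER_CUBIC)]))
E
```

```text
time: 16.05
position: [0.4364, -0.2705, 0.0177]
orientation: [3.141, 0.001, -0.432]
contact_force: [-0.7, 1.0, -4.8]
width: 0.0265
grasp_force: 60.5
16.15 [ 0.4373 -0.2711  0.0188] [ 3.141e+00 -1.000e-03 -4.330e-01] [-0.5 -0.5 -3.2] 0.026233192364415583 60.51347494125366
tip exp scene [331.68149428 274.86751824] top [355.09696013 235.15208898]
```

View pics/c8.png

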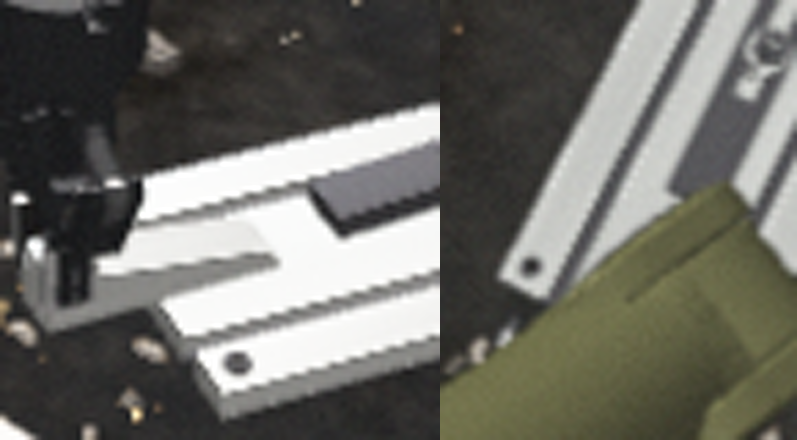

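The wedge is level. Its tip is at (332,274) against (331.7,274.9) predicted, about 30 mm short of the heel and lined up with it. I set it down on the plate by feel.

```bash
echo '[0, 0, 0.04, 0, 0, 0, 0, 0, 0.04, 0, 0, 0, 0, 0, 0, 0, 0, 0]' | python3 -m inch
echo '[0, 0, 0.02, 0, 0, 0, 0, 0, 0.01, 0, 0, 0, 0, 0, 0, 0, 0, 0]' | python3 -m inch
```

```text
time: 16.45
position: [0.4371, -0.2704, 0.0142]
orientation: [-3.141, -0.0, -0.433]
contact_force: [0.1, 1.2, -4.1]
width: 0.0262
grasp_force: 60.5
time: 16.75
position: [0.4371, -0.2706, 0.0128]
orientation: [-3.141, -0.0, -0.433]
contact_force: [0.3, 1.1, -3.1]
width: 0.0263
grasp_force: 60.8
```

```bash
echo '[0, 0, 0.01, 0, 0, 0, 0, 0, 0.01, 0, 0, 0, 0, 0, 0, 0, 0, 0]' | python3 -m inch
echo '[0.1, 0, 0, 0, 0, 0, 0.2, 0, 0, 0, 0, 0, 0.2, 0, 0, 0, 0, 0, 0.1, 0, 0, 0, 0, 0, 0, 0, 0, 0, 0, 0]' | python3 -m inch
```

```text
time: 17.05
position: [0.4368, -0.2705, 0.0121]
orientation: [-3.141, 0.001, -0.433]
contact_force: [-4.0, 2.9, 4.7]
width: 0.0265
grasp_force: 61.7
time: 17.55
position: [0.4633, -0.2837, 0.0127]
orientation: [-3.141, 0.002, -0.434]
contact_force: [-6.6, 3.2, 12.4]
width: 0.0263
grasp_force: 62.4
```

Converted, 0.004 m is 0.08, -0.0006 m is -0.012.

```bash
echo '[0, 0, -0.012, 0, 0, 0, 0.08, 0, 0, 0, 0, 0, 0.08, 0, 0, 0, 0, 0, 0.08, 0, 0, 0, 0, 0, 0, 0, 0, 0, 0, 0]' | python3 -m inch
echo '[0.08, 0, 0, 0, 0, 0, 0.08, 0, 0, 0, 0, 0, 0.08, 0, 0, 0, 0, 0, 0, 0, 0, 0, 0, 0]' | python3 -m inch
```

```text
time: 18.05
position: [0.4739, -0.2884, 0.0127]
orientation: [-3.141, 0.003, -0.434]
contact_force: [-6.5, 3.2, 8.4]
width: 0.0261
grasp_force: 62.1
time: 18.45
position: [0.4847, -0.2934, 0.0128]
orientation: [-3.141, 0.003, -0.434]
contact_force: [-5.8, 3.1, 7.6]
width: 0.0265
grasp_force: 62.1
```

Converted, 0.002 m is 0.04.

```bash
echo '[0.04, 0, 0, 0, 0, 0, 0.04, 0, 0, 0, 0, 0, 0.04, 0, 0, 0, 0, 0, 0, 0, 0, 0, 0, 0]' | python3 -m inch
echo '[0.04, 0, 0, 0, 0, 0, 0.04, 0, 0, 0, 0, 0, 0.04, 0, 0, 0, 0, 0, 0, 0, 0, 0, 0, 0]' | python3 -m inch
echo '[0.04, 0, 0, 0, 0, 0, 0.04, 0, 0, 0, 0, 0, 0.04, 0, 0, 0, 0, 0, 0, 0, 0, 0, 0, 0]' | python3 -m inch
```

```text
time: 18.85
position: [0.4888, -0.2954, 0.0128]
orientation: [-3.141, 0.006, -0.434]
contact_force: [-10.3, 5.3, 12.0]
width: 0.0267
grasp_force: 62.5
time: 19.25
position: [0.4915, -0.2969, 0.0127]
orientation: [-3.139, 0.011, -0.434]
contact_force: [-17.2, 9.8, 21.3]
width: 0.0265
grasp_force: 63.6
time: 19.65
position: [0.4939, -0.2982, 0.0127]
orientation: [-3.138, 0.018, -0.435]
contact_force: [-24.7, 13.4, 28.5]
width: 0.0262
grasp_force: 64.7
```

Converted, -0.001 m is -0.02.

```bash
echo '[-0.02, 0, -0.02, 0, 0, 0, 0, 0, -0.02, 0, 0, 0, 0, 0, 0, 0, 0, 0]' | python3 -m inch
```

```text
time: 19.95
position: [0.4949, -0.2985, 0.0128]
orientation: [-3.14, 0.013, -0.435]
contact_force: [-15.6, 5.9, 6.8]
width: 0.0265
grasp_force: 61.9
```

```bash
echo '[0.02, 0, -0.004, 0, 0, 0, 0.02, 0, -0.004, 0, 0, 0, 0, 0, 0, 0, 0, 0]' | python3 -m inch
echo '[0.02, 0, -0.006, 0, 0, 0, 0.02, 0, -0.006, 0, 0, 0, 0, 0, 0, 0, 0, 0]' | python3 -m inch
```

```text
time: 20.25
position: [0.4955, -0.2988, 0.0128]
orientation: [-3.14, 0.016, -0.435]
contact_force: [-18.0, 7.6, 8.9]
width: 0.0264
grasp_force: 62.1
time: 20.55
position: [0.4966, -0.2993, 0.0128]
orientation: [-3.14, 0.017, -0.435]
contact_force: [-17.3, 7.7, 6.2]
width: 0.0262
grasp_force: 61.8
```

```bash
echo '[0.03, 0, -0.004, 0, 0, 0, 0.03, 0, -0.004, 0, 0, 0, 0, 0, 0, 0, 0, 0, 0, 0, 0, 0, 0, 0]' | python3 -m inch
echo '[0.02, 0, -0.006, 0, 0, 0, 0.02, 0, -0.006, 0, 0, 0, 0, 0, 0, 0, 0, 0, 0, 0, 0, 0, 0, 0]' | python3 -m inch
```

```text
time: 20.95
position: [0.498, -0.2999, 0.0128]
orientation: [-3.14, 0.02, -0.435]
contact_force: [-21.3, 8.7, 8.3]
width: 0.0265
grasp_force: 62.0
time: 21.35
position: [0.4989, -0.3003, 0.0129]
orientation: [-3.139, 0.022, -0.435]
contact_force: [-21.5, 9.7, 5.6]
width: 0.0264
grasp_force: 61.8
```

Pushed steadily at about 20–23 N along the plate, the wedge has all but stopped, some 33 mm past the heel. I ease the push and open the fingers.

The rows are not in the units I measure in: shifts go in shares of 50 mm and turns go in units of 0.1 rad. I convert before sending: -0.001 m is -0.02.

```bash
echo '[-0.02, 0, 0, 0, 0, 0, -0.02, 0, 0, 0, 0, 0, -0.02, 0, 0, 0, 0, 0, 0, 0, 0, 0, 0, 0]' | python3 -m inch
echo '[-0.02, 0, -0.006, 0, 0, 0, -0.02, 0, -0.006, 0, 0, 0, 0, 0, 0, 0, 0, 0]' | python3 -m inch
```

```text
time: 21.75
position: [0.4991, -0.3003, 0.0131]
orientation: [-3.141, 0.016, -0.435]
contact_force: [-14.9, 5.7, -2.0]
width: 0.0265
grasp_force: 60.8
time: 22.05
position: [0.4993, -0.3003, 0.0138]
orientation: [3.141, 0.011, -0.435]
contact_force: [-8.0, 1.5, -7.7]
width: 0.0266
grasp_force: 60.1
```

```bash
echo '[-0.02, 0, 0.008, 0, 0, 0, -0.02, 0, 0.008, 0, 0, 0, 0, 0, 0, 0, 0, 0]' | python3 -m inch
echo '[0, 0, 0, 0, 0, 0, 0, 0, 0, 0, 0, 0, 0, 0, 0, 0, 0, 0, 0, 0, 0, 0, 0, 0]' | python3 -m inch 0.05
```

```text
time: 22.35
position: [0.4993, -0.3003, 0.0137]
orientation: [3.141, 0.007, -0.435]
contact_force: [-5.6, -0.1, -9.3]
width: 0.0263
grasp_force: 59.9
time: 22.75
position: [0.5044, -0.3015, 0.0168]
orientation: [-3.142, -0.002, -0.433]
contact_force: [0.1, 0.6, 0.8]
width: 0.0501
grasp_force: 0.0
```

Converted, -0.045 m is -0.9, -0.03 m is -0.6.

```bash
echo '[0, 0, -0.2, 0, 0, 0, 0, 0, -0.6, 0, 0, 0, 0, 0, -0.9, 0, 0, 0, -0.4, 0, -0.9, 0, 0, 0, -0.4, 0, -0.4, 0, 0, 0, 0, 0, 0, 0, 0, 0, 0, 0, 0, 0, 0, 0]' | python3 -m inch 0.06
python3 - <<'E'
from h import *
a=imaging.grab_frame("scene");a0=cv2.imread("pics/scene0.png");cv2.imwrite("pics/s9.png",a)
for im in (a0,a):
    c=im[245:275,385:420].astype(int); m=(c[...,2]-c[...,0]>50); ys,xs=np.nonzero(m); print(m.sum(),xs.mean(),ys.mean(),xs.min(),xs.max(),ys.min(),ys.max())
# wedge butt: predicted corners vs bright edge; dark-to-bright along the wedge axis
u=np.array([np.cos(.434),-np.sin(.434),0]);v=np.array([u[1],-u[0],0])
o=np.array([.4993,-.3003,.048])
for d in range(-30,15,3): 
    p=proj("scene",o+u*d/1000); g=cv2.getRectSubPix(cv2.cvtColor(a,cv2.COLOR_BGR2GRAY),(1,1),p.tolist()); print(d,g[0,0],end='; ')
E
```

```text
time: 23.45
position: [0.4678, -0.2839, 0.1667]
orientation: [-3.139, -0.002, -0.432]
contact_force: [-0.2, 1.4, -1.3]
width: 0.0599
grasp_force: 0.0
111 15.792792792792794 11.405405405405405 6 23 5 18
65 17.0 13.4 10 23 10 18
-30 218; -27 232; -24 229; -21 222; -18 226; -15 238; -12 209; -9 154; -6 242; -3 252; 0 252; 3 251; 6 250; 9 249; 12 248;
```

The wedge's butt edge is where it was left, and the padlock's visible edges are unchanged (right column 23, bottom row 18). I hand in.

```bash
python3 -c "
from bench import job; print(job.job_done())"
```

```text
the job is handed in; nothing more can be done
None
```

I swung the strap straight over the padlock and pushed the wedge in to about 33 mm past the heel. It stayed there when released, and I handed the job in at about 23.5 s. The steady push was 20–23 N, but it briefly peaked at about 28 N with about 28 N of downward force. The grip on the padlock is inferred from how the push force rose, not measured, and the hand-in returned no verdict.

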